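Third hand for a drawer front

ROBOT

A 6-joint arm with a two-finger parallel gripper is mounted at the origin on the work surface. World frame = base frame: x ahead of the robot, y to its left, z up, the work surface at z = 0. Lengths are in m, angles in degrees, forces in N, time in s.
With the tool pointing down it reaches from about 0.4 to 0.825 m from the base axis. Payload 7 kg.
Tool frame: the origin (TCP) lies at the very end of the fingers, on their centre line; the grasp point (between the pads) lies 19 mm behind it; x points along the fingers, y is the direction in which the jaws open and shut, and the axes are right-handed (so a half turn about x gives the same grasp; the last joint's range is limited). The gripper opens to 88 mm and grips with 3 to 60 N. Pads are 19 mm wide; open, the fingers measure 130 mm over their backs; the gripper's body (78 mm by 193 mm) begins 47 mm behind the grasp point.
Start: joints at [-52.821, 20.546, 0.682, 0, -70.136, -16.507], TCP at [0.238, -0.632, 0.227] pointing down, gripper open.
Joint ranges: [-176.03, 176.03], [-82.01, 121.73], [-58.28, 71.71], [-173.87, 95.51], [-174.79, -0.11], [-173.66, 173.66]. Speed limits (degrees/s): [136.94, 136.94, 172.46, 180, 180, 180].

INTERFACE

Orientations are given as [roll, pitch, yaw] about the fixed x, y, z axes, in that order (R = Rz(yaw) Ry(pitch) Rx(roll)).
In Python, from plant import * gives the robot as it stands. The module is installed in compiled form; this text tells all that it offers.
- The arm moves only by the shell command python3 -m creep 'ROWS' [FORCE]. ROWS is a JSON object of lists of equal length, an entry for each row: "jaw": the closure, from -1 (fully open) to 1 (shut); "translation": the shift along the tool's x, y, z in m, a list of three; "roll": the turn about the tool's x in rad. A call has exactly 10 rows; each row shifts and turns the commanded pose from where the row before left it, along the tool's axes as they then stand; what a row does not reach is not made up. A row lasts 1/10 s, in which the tool goes at most 50 mm and 8.59 degrees, less where a joint would pass 70% of its speed; a pose out of reach is approached as far as the arm can. A call with a gripper value outside its range is refused whole. The fingers move at their own pace and stop on an object; FORCE is the grip in N (left out, the last holds). Time passes only in rows, so rows that do not move let the fingers close, or fill a call up. It gives the time, the measured TCP pose, the force and the opening at its end, in the units of the state.
- get_state(): the state, without advancing time (a new reading comes with each control period).
- capture(name): name is "side" or "top" or "wrist"; returns a dict with "image" (384x512x3 uint8, red, green, blue), "fovy" (degrees; the focal length in pixels is half the picture's height over the tangent of half this angle, whatever the lens; pixels are square), "cx", "cy" (the principal point, pixels), "D" ([k1, k2, p1, p2, k3] as OpenCV has them; the pictures are not rectified), "pose" (4x4, takes a point from camera to world coordinates); the wrist camera has in their place "tool_from_camera" (4x4, takes a point from camera to tool coordinates, whose origin is the TCP and whose axes are the tool frame's). Camera axes: x right, y up, looking along -z (the intrinsics and any distortion apply to the point x, -y, -z); pixel columns grow to the right and rows downward; lengths in m; the calibration is good to about 2 mm. A picture is of the moment at which its call begins: read the wrist's pose just before it. There is no depth.
- close_job(): hands the job in, once; it reports no verdict.
The state is a dict: "time_s": time; "joints": joint angles; "qd": joint speeds; "joint_torque": joint torques, N m; "tcp_pos": TCP position; "eef_rot": TCP orientation; "contact_force": force on the tool from outside, world axes, zero at the start; "moment": the same for the moment, N m; "gripper_width": finger opening in m.
Only numpy, scipy, OpenCV 4.12 (cv2) and the standard library are available. Lean on these libraries where they do the work, as an engineer would, in place of code of your own. Each camera call takes 0.05 s, during which the arm holds its last target.

TASK

Take the new walnut drawer front out of the board stand and stand it upright on the narrow beech strip in front of the clamped drawer box, pale back towards the box, resting on the strip and centred so that it overhangs the box equally left and right. Then be my third hand while I screw it on from inside the drawer: press it flat against the box, without ramming it, with a steady push of about 10 newtons (what reaches the box must stay between 5 and 16), hold that for at least 3 seconds and finish while still pressing: do not back off at the end. Leave the other things on the bar where they are.

Things in the scene. Friction and masses are not known exactly. Their poses are not given: they have to be found in the camera images.
- front_center (a point): Centre of the loose walnut drawer front (half-way up): a flat board 16 mm thick (x), 240 mm long (y), 120 mm high (z up), 0.24 to 0.39 kg. The dark walnut face with a groove near its top looks to -x, the pale birch back with four pilot holes to +x. It starts upright on its long edge in the stand's slot, top 132 mm above the bar.
- front_back (a point): Centre of the pale back face of the same drawer front: 8 mm in +x from its centre, same axes.
- front: The same drawer front; this origin is the centre of its underside, 60 mm below its centre, same axes.
- stand: Fixed beech chopping-board stand. Origin on the bar under the slot that holds the drawer front; x across the slots, y along. Base 12 mm thick (the front stands on it), x = -38 to +102 mm, y = +-75 mm. The slot is 21 mm wide between dowels 10 mm thick at x = +-15.5, y = +-55 mm, tops 57 mm above the bar; two more, empty slots lie to +x.
- jig: Fixed plywood fitting board, 280 x 310 x 12 mm (x = -50 to +230 mm). Origin on the bar under the middle of the drawer box's outer face; x runs from the face into the box, y along the face, z up. Two toggle clamps with red handles at x = 150, y = +-128 mm reach 175 mm high. A front in place has its back at x = 0, its centre at x = -8, y = 0, 86 mm above the bar.
- drawer: Rigid, fixed birch drawer box, open on top, 200 x 200 x 65 mm high, walls 12 mm. Origin at the lower edge of its outer face's middle, 36 mm above the bar, axes as the fitting board's. The face to press against spans y = +-100 mm, 36 to 101 mm above the bar; the front in place rises 45 mm higher. Nothing is sprung: the force rises within a millimetre or two.
- drawer_face (a point): Point on the outer face of the drawer box, midway along it, 73.5 mm above the bar; axes as the fitting board's.
- strip: Narrow fixed beech strip on which the front has to stand: 24 mm wide, 270 mm long, along the foot of the box face (x = -24 to 0 mm of the fitting board), its top 26 mm above the bar. Friction on it can take up to about 4 N of a push on a standing front, or hold its foot back: bring the foot to the face too. Origin 12 mm above the bar under the face's middle.
- egg_cup: Teal ceramic egg cup, 50 mm wide, 52 mm high, behind the stand; leave alone. Origin at its foot.
- jar: Round glass jar with aluminium twist cap, 80 mm wide, 108 mm high, behind the stand; leave alone. Origin at its foot.
- garlic_press: Stainless garlic press lying at the left, 180 mm long, 28 mm high; leave alone.
- tongs: Aluminium salad tongs lying at the right, 220 mm long, 26 mm high; leave alone.
- screwdriver: Screwdriver lying at the right near the robot; leave alone.
- screw_dish: White dish of brass screws, 68 mm wide, 22 mm high, between robot and work; leave alone.
Not all that is in view belongs to the job. What is shaped like the front but blue is not meant.

How it is judged:
By the outcome, as a careful person would: the job done as asked, in the order asked, and still so for the second after the job is handed in, while the arm keeps its last pose, push and grip.
It also fails if it takes over 64 s, if anything falls off the work surface, if the arm or the gripper's body presses on something with over 40 N, if the wrist force passes 120 N, or if a joint passes its speed limit or range.

## Working session

There is one attempt and no reset: what is moved stays moved. The work goes in short steps, Python scripts to look and compute and a shell command to move; the robot and the scene stay as the last step left them, time stands still between calls to the robot, and variables do not carry over. Pictures are saved under pics/ and viewed, and the job is handed in when it is done.

```bash
mkdir -p pics; ls
python3 - <<'E'
from plant import *
import cv2
s=get_state();print(s)
for n in ["side","top","wrist"]:
    c=capture(n);cv2.imwrite(f"pics/{n}0.png",c["image"][:,:,::-1])
    print(n,{k:v for k,v in c.items() if k!="image"})
E
```

```text
pics
{'time_s': 0.0, 'joints': array([-5.28215001e+01,  2.05917923e+01,  6.34522882e-01, -2.15480267e-02,
       -7.01370630e+01, -1.65073764e+01]), 'qd': array([-0.05636975, -0.06594218, -0.01770306,  0.07508551,  0.1437537 ,
        0.01420284]), 'joint_torque': array([ 9.81593876e-04, -5.82720029e+01,  2.93059373e+01,  6.99721813e+00,
        6.92273868e-03, -1.37515135e-04]), 'tcp_pos': array([ 0.23808946, -0.63108644,  0.22561987]), 'eef_rot': array([ 94.38959287,  89.90351646, 115.05337832]), 'contact_force': array([0.56984355, 0.08560924, 0.01409766]), 'moment': array([-0.00373465, -0.03283481, -0.04399255]), 'gripper_width': 0.08798251407591046}
side {'fovy': 48.220564565482086, 'cx': 259.10209815434735, 'cy': 194.34619976983006, 'D': array([-0.10749757,  0.        ,  0.        ,  0.        ,  0.        ]), 'pose': array([[ 0.90024808,  0.25185279, -0.35513879, -0.07258159],
       [-0.43486203,  0.48047678, -0.76160166, -1.13883388],
       [-0.02117556,  0.84006681,  0.54206951,  0.87841875],
       [ 0.        ,  0.        ,  0.        ,  1.        ]])}
top {'fovy': 52.143
[... 311 characters left out ...]
e-02],
       [ 5.34812053e-03,  6.94918714e-02,  9.97568182e-01,
         1.37410528e+00],
       [ 0.00000000e+00,  0.00000000e+00,  0.00000000e+00,
         1.00000000e+00]])}
wrist {'fovy': 63.15299236148914, 'cx': 253.52107378184405, 'cy': 188.32751553652287, 'D': array([-0.0691205,  0.       ,  0.       ,  0.       ,  0.       ]), 'tool_from_camera': array([[-3.26939868e-05,  2.94875796e-01, -9.55535590e-01,
        -1.58455983e-01],
       [ 9.99999996e-01, -6.75856135e-05, -5.50720965e-05,
         8.99894505e-04],
       [-8.08198874e-05, -9.55535588e-01, -2.94875792e-01,
        -7.95135205e-02],
       [ 0.00000000e+00,  0.00000000e+00,  0.00000000e+00,
         1.00000000e+00]])}
```

View pics/side0.png

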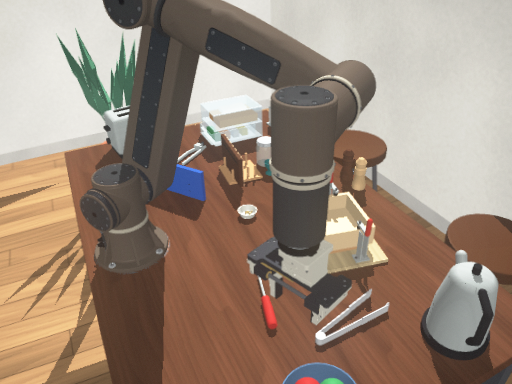

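View pics/top0.png

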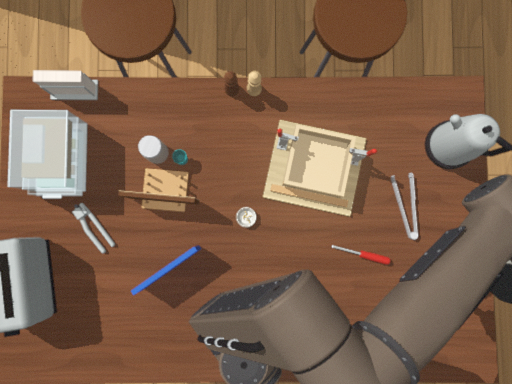

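View pics/wrist0.png

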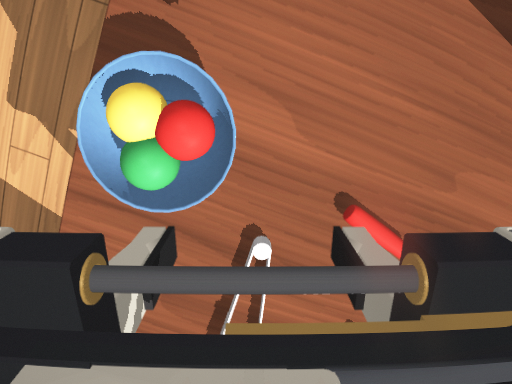

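Run:
```python
import cv2
im=cv2.imread("pics/top0.png")
cv2.imwrite("pics/topA.png",cv2.resize(im[130:230,105:215],None,fx=7,fy=6*7/6,interpolation=cv2.INTER_CUBIC)[:600*2][:700,:770][:600])
cv2.imwrite("pics/topB.png",cv2.resize(im[115:220,255:385],None,fx=5.5,fy=5.5,interpolation=cv2.INTER_CUBIC))
s=cv2.imread("pics/side0.png")
cv2.imwrite("pics/sideA.png",cv2.resize(s[120:230,200:400],None,fx=4,fy=4,interpolation=cv2.INTER_CUBIC))
```

```text
(no output)
```

View pics/topA.png

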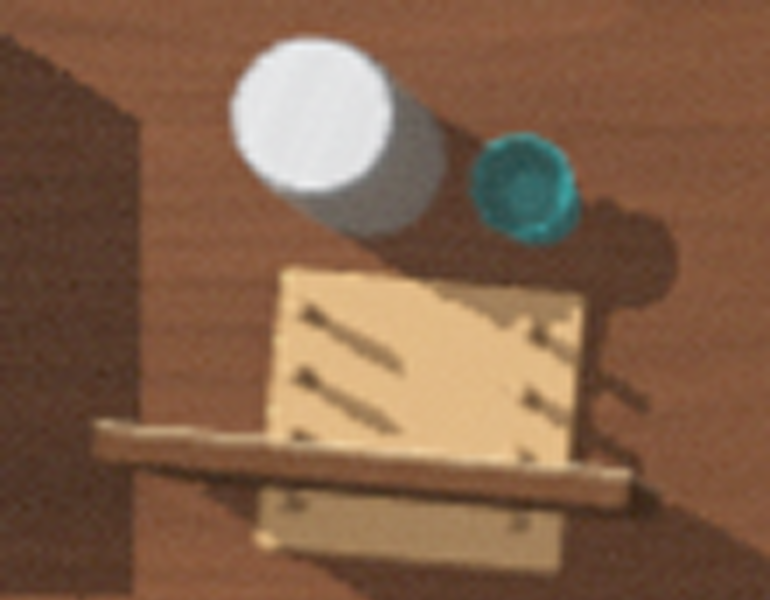

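View pics/topB.png

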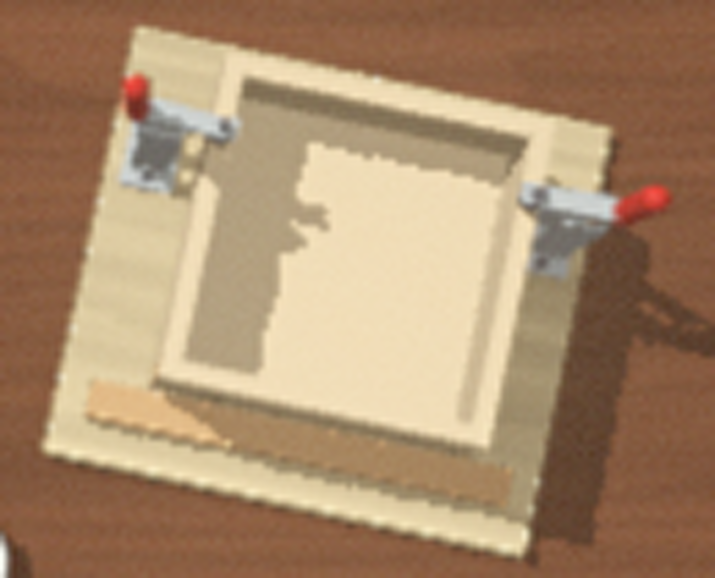

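View pics/sideA.png

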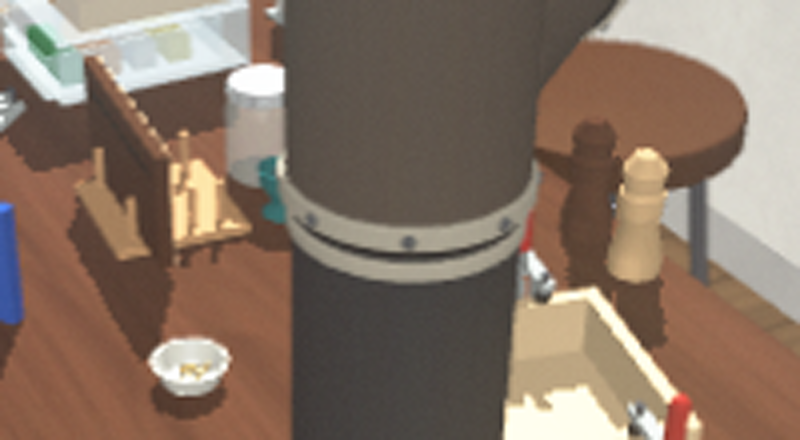

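```bash
cat > h.py <<'E'
from plant import *
import numpy as np, cv2
from scipy.spatial.transform import Rotation as Rn
def ray(c,uv,T=None):
    f=192/np.tan(np.radians(c["fovy"])/2)
    K=np.array([[f,0,c["cx"]],[0,f,c["cy"]],[0,0,1]])
    p=cv2.undistortPoints(np.array(uv,float).reshape(-1,1,2),K,c["D"])[:,0]
    d=np.c_[p[:,0],-p[:,1],-np.ones(len(p))]
    T=c["pose"] if T is None else T
    return T[:3,3],d@T[:3,:3].T
def plane(c,uv,z,T=None):
    o,d=ray(c,uv,T); z=np.broadcast_to(z,len(d))
    return o+d*((z-o[2])/d[:,2])[:,None]
def proj(c,P,T=None):
    f=192/np.tan(np.radians(c["fovy"])/2)
    K=np.array([[f,0,c["cx"]],[0,f,c["cy"]],[0,0,1]])
    T=c["pose"] if T is None else T
    q=(np.atleast_2d(P)-T[:3,3])@T[:3,:3]; q=q*[1,-1,-1]
    return cv2.projectPoints(q,np.zeros(3),np.zeros(3),K,c["D"])[0][:,0]
def tool(s):
    T=np.eye(4);T[:3,:3]=Rn.from_euler('xyz',s["eef_rot"],degrees=True).as_matrix();T[:3,3]=s["tcp_pos"];return T
def fit2(model,meas):
    m=np.array(model,float);w=np.array(meas)[:,:2]
    a,b=m.mean(0),w.mean(0);H=(m-a).T@(w-b)
    th=np.arctan2(H[0,1]-H[1,0],H[0,0]+H[1,1]);R=np.array([[np.cos(th),-np.sin(th)],[np.sin(th),np.cos(th)]])
    t=b-R@a
    return t,np.degrees(th),(w-(m@R.T+t))*1000
E
python3 - <<'E'
from h import *
np.set_printoptions(precision=4,suppress=True)
c=capture("top")
A=lambda l:(np.array(l,float)+.5)/7-.5+[105,130]
B=lambda l:(np.array(l,float)+.5)/5.5-.5+[255,115]
w=plane(c,A([(283,268),(585,294),(558,573),(256,546)]),.012)
print("stand",fit2([(.102,.075),(.102,-.075),(-.038,-.075),(-.038,.075)],w))
w=plane(c,A([(95,420),(633,468),(631,508),(95,458)]),.132)
print("front",w[:,:2],fit2([(.008,.12),(.008,-.12),(-.008,-.12),(-.008,.12)],w))
w=plane(c,B([(137,27),(612,126),(525,557),(43,453)]),.012)
print("jig",fit2([(.23,.155),(.23,-.155),(-.05,-.155),(-.05,.155)],w))
w=plane(c,B([(157,378),(492,447),(232,45),(553,120)]),.101)
print("box",fit2([(0,.1),(0,-.1),(.2,.1),(.2,-.1)],w))
w=plane(c,B([(90,380),(85,415),(512,467),(508,506)]),.026)
print("strip",fit2([(0,.135),(-.024,.135),(0,-.135),(-.024,-.135)],w))
E
```

```text
stand (array([0.4724, 0.2789]), np.float64(-4.93537441696945), array([[-0.234 ,  0.5147],
       [-0.3284, -0.0228],
       [-0.0857,  0.0188],
       [ 0.6481, -0.5107]]))
front [[0.4921 0.3969]
 [0.4701 0.1546]
 [0.452  0.1553]
 [0.4749 0.3965]] (array([0.4723, 0.2758]), np.float64(-5.286958607712307), array([[ 0.8224,  2.3176],
       [ 0.9382, -1.0416],
       [-1.2932, -1.7581],
       [-0.4674,  0.4821]]))
jig (array([ 0.4942, -0.2266]), np.float64(-12.338064799611114), array([[-0.1301, -0.5848],
       [ 1.0852, -0.3784],
       [-0.4599,  0.122 ],
       [-0.4951,  0.8413]]))
box (array([ 0.496, -0.227]), np.float64(-12.442443790648971), array([[-2.2658,  1.1291],
       [-0.5391, -1.2982],
       [ 2.8512, -2.0472],
       [-0.0463,  2.2163]]))
strip (array([ 0.4954, -0.2256]), np.float64(-12.020600698104236), array([[-0.6354,  0.773 ],
       [ 0.7573, -0.9718],
       [ 0.4229,  1.1201],
       [-0.5448, -0.9213]]))
```

Run:
```python
from h import *
np.set_printoptions(precision=4,suppress=True)
T=tool(get_state());print(T)
for k in range(3): print("xyz"[k],np.degrees(np.arctan2(T[1,k],T[0,k])))
s=cv2.imread("pics/side0.png")
cv2.imwrite("pics/sideB.png",cv2.resize(s[220:330,230:380],None,fx=5,fy=5,interpolation=cv2.INTER_CUBIC))
w=cv2.imread("pics/wrist0.png")
cv2.imwrite("pics/wB.png",cv2.resize(w[200:384,0:200],None,fx=3,fy=3,interpolation=cv2.INTER_CUBIC))
```

```text
[[-0.0005 -0.353   0.9356  0.2382]
 [ 0.0009  0.9356  0.353  -0.6313]
 [-1.      0.001  -0.0001  0.226 ]
 [ 0.      0.      0.      1.    ]]
x 117.39757200477149
y 110.67109930425038
z 20.671106564249158
```

View pics/sideB.png

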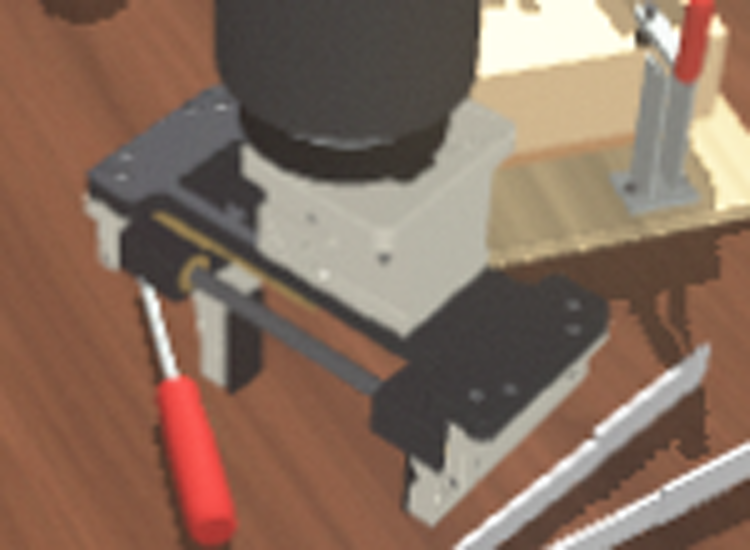

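View pics/wB.png

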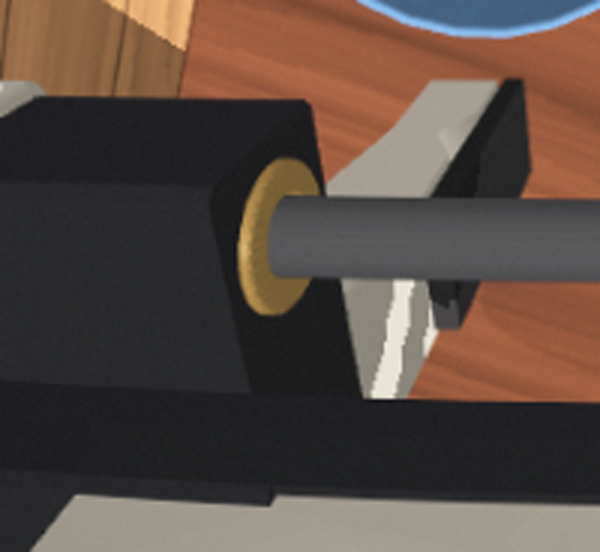

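Run:
```python
from h import *
np.set_printoptions(precision=1,suppress=True)
c=capture("wrist");T=c["tool_from_camera"]
for y in(-.044,-.052,-.065):
  for z in(-.0095,.0095):
    P=[[x,y,z] for x in(0,-.019,-.035,-.05,-.066)]
    print(y,z,((proj(c,P,T)-[0,200])*3).round().tolist())
```

```text
-0.044 -0.0095 [[517.0, 74.0], [489.0, 121.0], [460.0, 169.0], [427.0, 224.0], [382.0, 299.0]]
-0.044 0.0095 [[525.0, 166.0], [500.0, 220.0], [473.0, 277.0], [443.0, 340.0], [404.0, 424.0]]
-0.052 -0.0095 [[475.0, 74.0], [442.0, 120.0], [408.0, 168.0], [369.0, 224.0], [317.0, 297.0]]
-0.052 0.0095 [[484.0, 165.0], [454.0, 220.0], [423.0, 276.0], [388.0, 339.0], [342.0, 422.0]]
-0.065 -0.0095 [[406.0, 74.0], [365.0, 120.0], [323.0, 167.0], [276.0, 222.0], [213.0, 294.0]]
-0.065 0.0095 [[417.0, 165.0], [380.0, 219.0], [342.0, 274.0], [299.0, 337.0], [243.0, 418.0]]
```

```bash
python3 -m creep '{"jaw":[-1,-1,-1,-1,-1,-1,-1,-1,-1,-1],"translation":[[0,0,0],[0,0,0],[0,0,0],[0,0,0],[0,0,0],[0,0,0],[0,0,0],[0,0,0],[0,0,0],[0,0,0]],"roll":[-0.1122,-0.1122,-0.1122,-0.1122,-0.1122,-0.1122,-0.1122,-0.1122,-0.1122,-0.1122]}' 30
python3 -m creep '{"jaw":[-1,-1,-1,-1,-1,-1,-1,-1,-1,-1],"translation":[[0,-0.02,0.04],[0,-0.02,0.04],[0,-0.02,0.04],[0,-0.02,0.04],[0,-0.02,0.04],[0,-0.02,0.04],[0,-0.02,0.04],[0,-0.02,0.04],[0,-0.02,0.04],[0,-0.02,0.04]],"roll":[0,0,0,0,0,0,0,0,0,0]}'
```

```text
time_s: 1.25
tcp_pos: [0.2382, -0.6314, 0.2264]
eef_rot: [29.7, 90.0, 114.9]
contact_force: [0.3, -0.5, 0.6]
gripper_width: 0.0879
time_s: 2.25
tcp_pos: [0.4733, -0.2489, 0.2268]
eef_rot: [-90.1, 90.0, -5.2]
contact_force: [1.5, -1.1, 0.2]
gripper_width: 0.0879
```

```bash
python3 - <<'E'
from h import *
import pickle
s=get_state();c=capture("wrist");cv2.imwrite("pics/wj.png",c["image"][:,:,::-1])
pickle.dump((s,c),open("wj.pkl","wb"))
E
python3 -m creep '{"jaw":[-1,-1,-1,-1,-1,-1,-1,-1,-1,-1],"translation":[[0,0.001,0.05],[0,0.001,0.05],[0,0.001,0.05],[0,0.001,0.05],[0,0.001,0.05],[0,0.001,0.05],[0,0.001,0.05],[0,0.001,0.05],[0,0.001,0.05],[0,0.001,0.05]],"roll":[0,0,0,0,0,0,0,0,0,0]}'
```

```text
time_s: 3.3
tcp_pos: [0.5063, 0.2503, 0.2268]
eef_rot: [-44.1, 90.0, 40.9]
contact_force: [0.8, 0.6, -0.3]
gripper_width: 0.0876
```

View pics/wj.png

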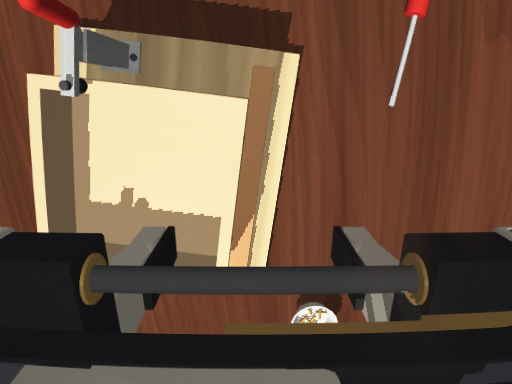

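Run:
```python
from h import *
import pickle
s=get_state();c=capture("wrist");cv2.imwrite("pics/ws.png",cv2.resize(c["image"][:,:,::-1],None,fx=1.5,fy=1.5,interpolation=cv2.INTER_CUBIC))
pickle.dump((s,c),open("ws.pkl","wb"));print(s["tcp_pos"])
w,c=pickle.load(open("wj.pkl","rb"));print(w["tcp_pos"],w["eef_rot"])
im=c["image"][40:290,200:320,::-1]
cv2.imwrite("pics/wjB.png",cv2.resize(im[:110],None,fx=5,fy=5,interpolation=cv2.INTER_CUBIC))
cv2.imwrite("pics/wjC.png",cv2.resize(im[150:250],None,fx=5,fy=5,interpolation=cv2.INTER_CUBIC))
```

```text
[0.50632973 0.25030142 0.22684736]
[ 0.47328722 -0.2489294   0.22681249] [-90.13151724  89.9688977   -5.17229351]
```

View pics/ws.png

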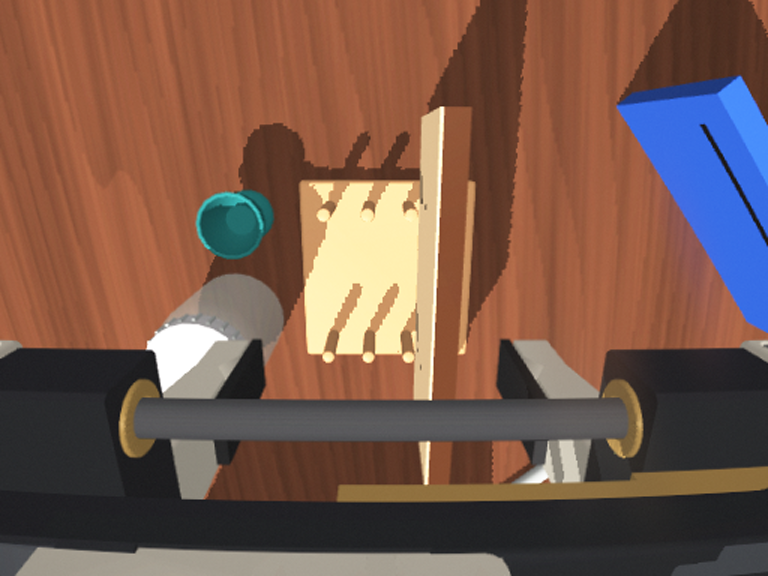

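View pics/wjB.png

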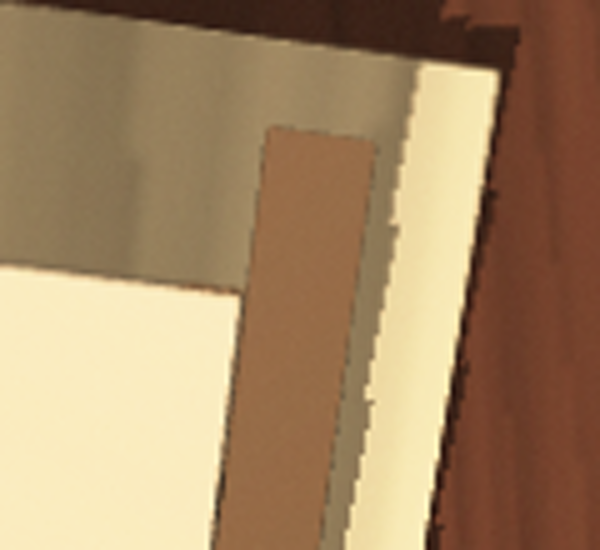

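View pics/wjC.png

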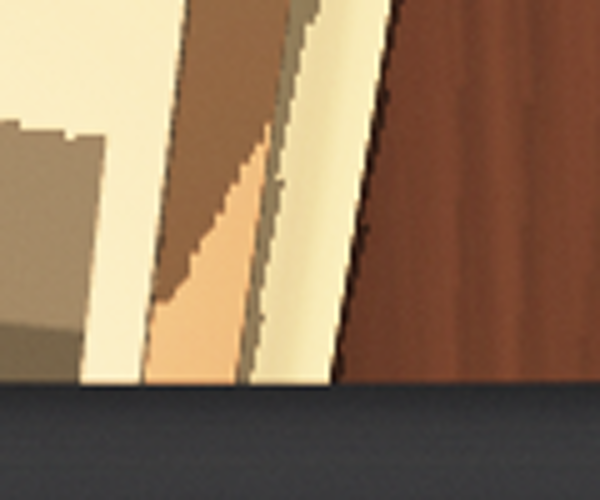

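Run:
```python
from h import *
import pickle
np.set_printoptions(precision=4,suppress=True)
s,c=pickle.load(open("ws.pkl","rb"));T=tool(s)@c["tool_from_camera"]
px=lambda l,k,o=(0,0):(np.array(l,float)+.5)/k-.5+o
w=plane(c,px([(444,107),(471,107),(430,485),(451,485)],1.5),.132,T)
print(w)
d=w[0]-w[2];e=w[1]-w[3]
print("yaw",[np.degrees(np.arctan2(-v[0],v[1])+0) if v[1]>0 else np.degrees(np.arctan2(v[0],-v[1])) for v in(d,e)])
n=np.array([np.cos(np.radians(-5.0)),np.sin(np.radians(-5.0))]);t=np.array([-n[1],n[0]])
print("n coords",w[:,:2]@n,"t",w[:,:2]@t,"tool",s["tcp_pos"][:2]@n,s["tcp_pos"][:2]@t)
Tt=tool(s);print("tool y yaw",np.degrees(np.arctan2(Tt[1,1],Tt[0,1])))
s,c=pickle.load(open("wj.pkl","rb"));T=tool(s)@c["tool_from_camera"]
a=plane(c,px([(240,294)],5,(200,40)),.101,T);a2=plane(c,px([(145,383)],5,(200,190)),.101,T)
b=plane(c,px([(267,127),(374,141)],5,(200,40)),.026,T);b2=plane(c,px([(237,383)],5,(200,190)),.026,T)
j=plane(c,px([(500,70)],5,(200,40)),.012,T);j2=plane(c,px([(331,383)],5,(200,190)),.012,T)
ya=lambda p:np.degrees(np.arctan2(p[0],-p[1]))
print(a,a2,ya(a[0]-a2[0]),b,b2,ya(b[1]-b2[0]),j,j2,ya(j[0]-j2[0]))
p=np.r_[a,b,j][:,:2]
print(fit2([(0,-.1),(0,-.135),(-.024,-.135),(-.05,-.155)],p))
```

```text
[[0.4658 0.1585 0.132 ]
 [0.4519 0.1596 0.132 ]
 [0.486  0.3924 0.132 ]
 [0.472  0.3937 0.132 ]]
yaw [np.float64(-4.93643308747112), np.float64(-4.9122910151709185)]
n coords [0.4502 0.4363 0.4499 0.4359] t [0.1985 0.1984 0.4332 0.4334] tool 0.48258778499956956 0.2934784919677924
tool y yaw 174.9784345356509
[[ 0.4721 -0.3231  0.101 ]] [[ 0.5074 -0.1583  0.101 ]] -12.070025998299707 [[ 0.4645 -0.3565  0.026 ]
 [ 0.4416 -0.3516  0.026 ]] [[ 0.4941 -0.1115  0.026 ]] -12.333605887047126 [[ 0.4115 -0.3654  0.012 ]] [[ 0.4697 -0.1008  0.012 ]] -12.418692627613623
(array([ 0.4943, -0.2252]), np.float64(-12.664734647988935), array([[-0.2176, -0.3948],
       [-0.1324,  0.3629],
       [ 0.3841, -0.0132],
       [-0.0341,  0.0451]]))
```

```bash
python3 -m creep '{"jaw":[-1,-1,-1,-1,-1,-1,-1,-1,-1,-1],"translation":[[0,0.0193,0.012],[0,0.0193,0.012],[0.018,0,0],[0.018,0,0],[0.018,0,0],[0.018,0,0],[0.008,0,0],[0,0,0],[0,0,0],[0,0,0]],"roll":[0,0,0,0,0,0,0,0,0,0]}'
python3 - <<'E'
from h import *
c=capture("wrist");cv2.imwrite("pics/ws2.png",c["image"][:,:,::-1])
E
```

```text
time_s: 4.35
tcp_pos: [0.4708, 0.2759, 0.1475]
eef_rot: [-42.8, 89.9, 42.2]
contact_force: [-0.6, 0.0, 0.1]
gripper_width: 0.0874
```

View pics/ws2.png

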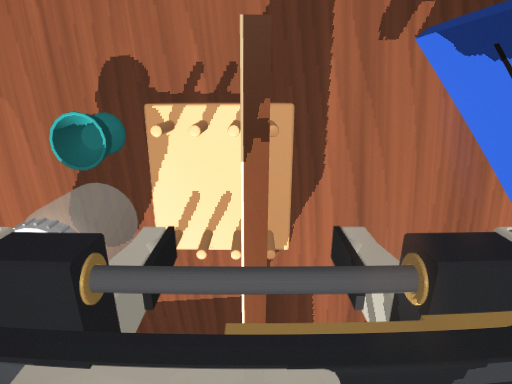

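```bash
python3 -m creep '{"jaw":[-1,-1,-1,-1,-1,-1,1,1,1,1],"translation":[[0.013,0,0],[0.013,0,0],[0.013,0,0],[0.0085,0,0],[0.004,0,0],[0,0,0],[0,0,0],[0,0,0],[0,0,0],[0,0,0]],"roll":[0,0,0,0,0,0,0,0,0,0]}' 30
python3 -m creep '{"jaw":[1,1,1,1,1,1,1,1,1,1],"translation":[[0,0,0],[0,0,0],[0,0,0],[0,0,0],[0,0,0],[0,0,0],[0,0,0],[0,0,0],[0,0,0],[0,0,0]],"roll":[0,0,0,0,0,0,0,0,0,0]}' 40
```

```text
time_s: 5.4
tcp_pos: [0.4704, 0.2757, 0.0955]
eef_rot: [-34.4, 90.0, 50.6]
contact_force: [-0.0, -0.0, -0.3]
gripper_width: 0.0613
time_s: 6.4
tcp_pos: [0.4703, 0.2755, 0.095]
eef_rot: [136.3, 90.0, -138.7]
contact_force: [-0.2, 0.6, -0.1]
gripper_width: 0.0157
```

```bash
python3 -m creep '{"jaw":[1,1,1,1,1,1,1,1,1,1],"translation":[[-0.004,0,0],[-0.01,0,0],[-0.015,0,0],[-0.018,0,0],[-0.018,0,0],[-0.018,0,0],[-0.018,0,0],[-0.012,0,0],[-0.007,0,0],[0,0,0]],"roll":[0,0,0,0,0,0,0,0,0,0]}'
python3 -m creep '{"jaw":[1,1,1,1,1,1,1,1,1,1],"translation":[[0,-0.001,-0.01],[0,-0.002,-0.02],[0,-0.003,-0.03],[0,-0.003,-0.03],[0,-0.003,-0.03],[0,-0.003,-0.03],[0,-0.003,-0.03],[0,-0.003,-0.03],[0,-0.003,-0.03],[0,-0.003,-0.03]],"roll":[0,0,0,0,0,0,0,0,0,0]}'
python3 - <<'E'
from h import *
T=tool(get_state());print(np.degrees(np.arctan2(T[1,1],T[0,1])),T[:3,3])
E
```

```text
time_s: 7.4
tcp_pos: [0.4705, 0.2757, 0.216]
eef_rot: [-36.1, 89.9, 48.8]
contact_force: [-0.1, 0.4, -3.7]
gripper_width: 0.0157
time_s: 8.4
tcp_pos: [0.4722, 0.0018, 0.2144]
eef_rot: [113.1, 89.9, -161.9]
contact_force: [0.8, -0.5, -2.5]
gripper_width: 0.016
174.93748753430467 [0.47218303 0.00179154 0.21443126]
```

```bash
python3 -m creep '{"jaw":[1,1,1,1,1,1,1,1,1,1],"translation":[[0,-0.003,-0.032],[0,-0.004,-0.036],[0,-0.004,-0.036],[0,-0.004,-0.036],[0,-0.004,-0.036],[0,-0.0035,-0.0275],[0,0,-0.015],[0,0,-0.005],[0,0,0],[0,0,0]],"roll":[0,0,0,0,0,0,0.032,0.032,0.032,0.032]}'
python3 - <<'E'
from h import *
import pickle
s=get_state();T=tool(s);print(np.degrees(np.arctan2(T[1,1],T[0,1])),T[:3,3])
for n in("wrist","top","side"):
    c=capture(n);cv2.imwrite(f"pics/{n}3.png",c["image"][:,:,::-1])
    pickle.dump((s,c),open(n+"3.pkl","wb"))
E
```

```text
time_s: 9.4
tcp_pos: [0.4749, -0.2208, 0.2145]
eef_rot: [88.0, 89.9, 165.5]
contact_force: [0.5, 0.3, -2.5]
gripper_width: 0.016
167.46328159206232 [ 0.47489176 -0.22081299  0.2144532 ]
```

View pics/wrist3.png

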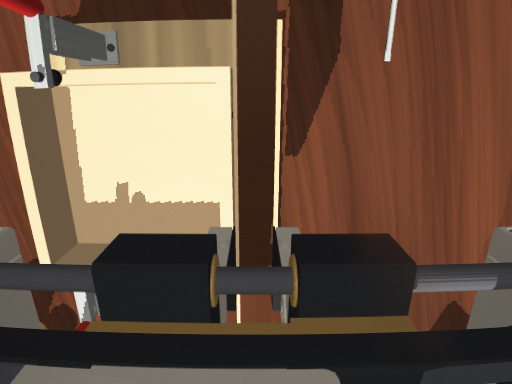

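View pics/top3.png

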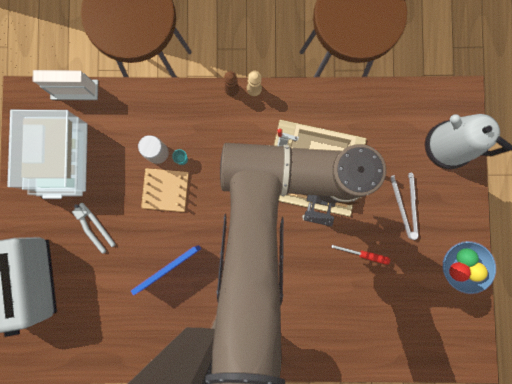

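View pics/side3.png

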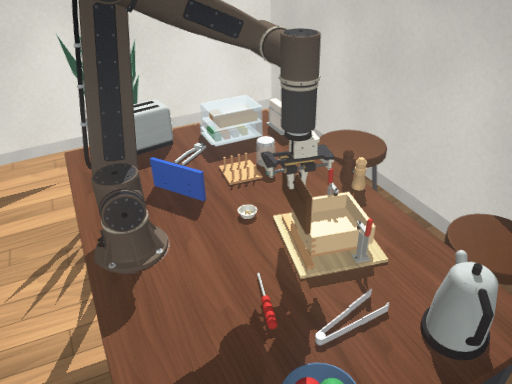

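```bash
python3 -m creep '{"jaw":[1,1,1,1,1,1,1,1,1,1],"translation":[[0.006,0,0],[0.012,0,0],[0.014,0,0],[0.014,0,0],[0.014,0,0],[0.014,0,0],[0.012,0,0],[0.007,0,0],[0.0025,0,0],[0,0,0]],"roll":[0,0,0,0,0,0,0,0,0,0]}'
python3 - <<'E'
from h import *
import pickle
s=get_state();T=tool(s);print(np.degrees(np.arctan2(T[1,1],T[0,1])),T[:3,3])
for n in("wrist","side"):
    c=capture(n);im=c["image"][:,:,::-1];cv2.imwrite(f"pics/{n}4.png",im)
    pickle.dump((s,c),open(n+"4.pkl","wb"))
    if n=="side": cv2.imwrite("pics/side4B.png",cv2.resize(im[140:280,250:400],None,fx=4,fy=4,interpolation=cv2.INTER_CUBIC))
E
```

```text
time_s: 10.55
tcp_pos: [0.476, -0.2204, 0.1193]
eef_rot: [107.3, 90.0, -175.0]
contact_force: [0.2, -0.2, -2.8]
gripper_width: 0.0158
167.63186297718622 [ 0.47603013 -0.22044062  0.1193438 ]
```

View pics/wrist4.png

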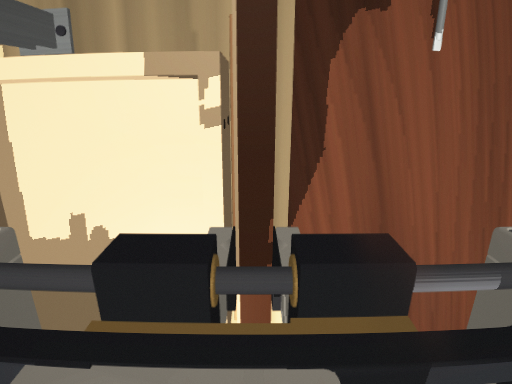

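View pics/side4B.png

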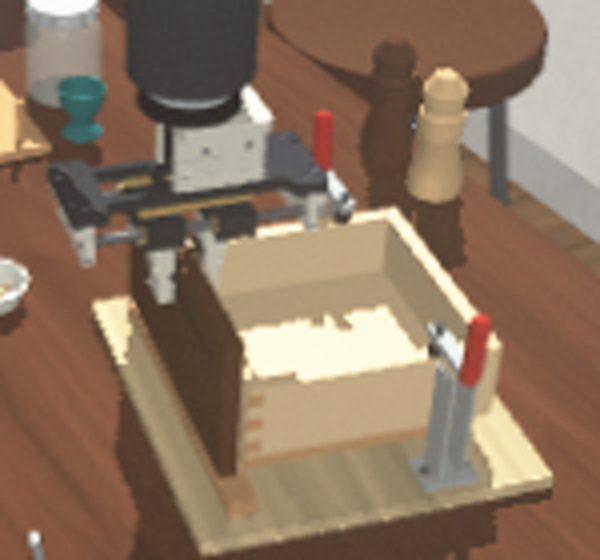

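```bash
cat > ov.py <<'E'
from h import *
import pickle,sys
def box(x0,x1,y0,y1,z0,z1):
    P=np.array([(x,y,z) for x in(x0,x1) for y in(y0,y1) for z in(z0,z1)])
    E=[(a,b) for a in range(8) for b in range(a+1,8) if bin(a^b).count("1")==1]
    return P,E
def W(P,o,yaw):
    a=np.radians(yaw);R=np.array([[np.cos(a),-np.sin(a),0],[np.sin(a),np.cos(a),0],[0,0,1]])
    return P@R.T+[o[0],o[1],0]
def overlay(c,items,crop,k,fn,T=None):
    x0,y0,x1,y1=crop
    im=np.ascontiguousarray(cv2.resize(c["image"][y0:y1,x0:x1,::-1],None,fx=k,fy=k,interpolation=cv2.INTER_CUBIC))
    for (P,E),o,yaw,col in items:
        q=(proj(c,W(P,o,yaw),T)-[x0,y0]+.5)*k-.5
        for a,b in E: cv2.line(im,tuple(int(v*16) for v in q[a]),tuple(int(v*16) for v in q[b]),col,1,cv2.LINE_AA,4)
    cv2.imwrite(fn,im)
E
python3 - <<'E'
from ov import *
s,c=pickle.load(open("side4.pkl","rb"))
j=(.4938,-.2249);yaw=-12.35
p=s["tcp_pos"];a=np.radians(yaw);t=np.array([-np.sin(a),np.cos(a)])
o=p[:2]+t*.002
its=[(box(-.05,.23,-.155,.155,0,.012),j,yaw,(255,0,0)),(box(-.024,0,-.135,.135,.012,.026),j,yaw,(0,255,255)),
(box(0,.2,-.1,.1,.036,.101),j,yaw,(0,255,0)),(box(-.008,.008,-.12,.12,p[2]-.083,p[2]+.037),o,yaw,(255,0,255))]
overlay(c,its,(270,190,400,285),6,"pics/ov4.png")
E
```

```text
(no output)
```

View pics/ov4.png

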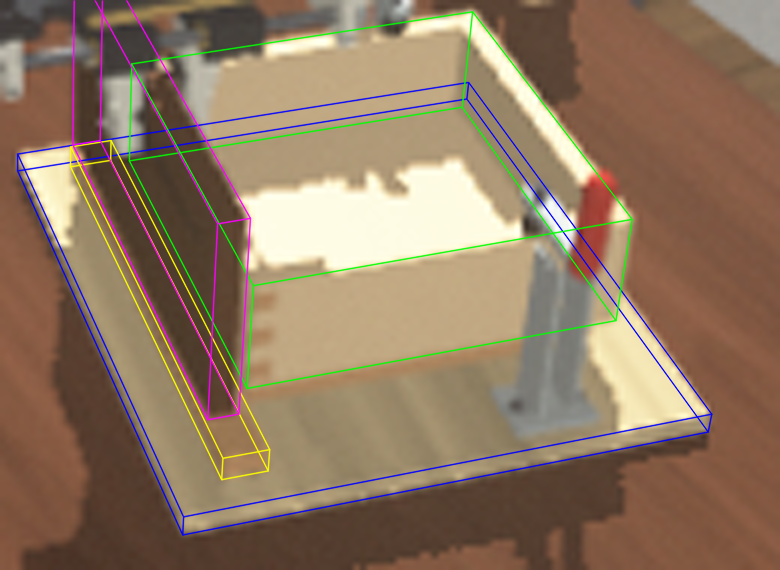

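Run:
```python
from h import *
import pickle
s,c=pickle.load(open("side4.pkl","rb"))
cv2.imwrite("pics/z4.png",cv2.resize(c["image"][222:282,290:340,::-1],None,fx=10,fy=10,interpolation=cv2.INTER_CUBIC))
```

```text
(no output)
```

View pics/z4.png

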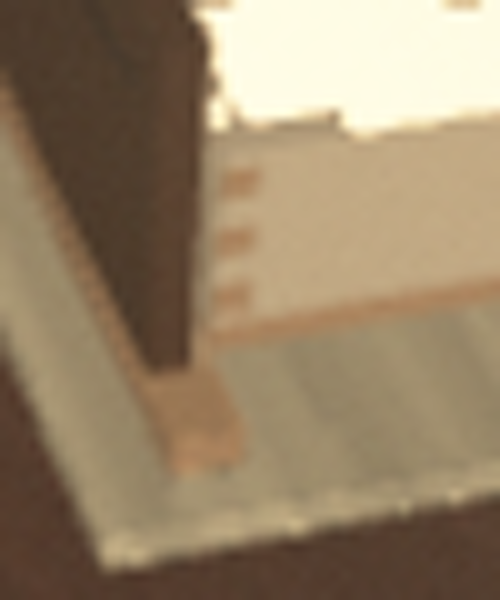

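Run:
```python
from h import *
import pickle
np.set_printoptions(precision=4,suppress=True)
s,c=pickle.load(open("side4.pkl","rb"))
px=(np.array([(145,372),(187,368),(172,438),(238,425),(105,548)],float)+.5)/10-.5+[290,222]
w=plane(c,px,[.0363,.0363,.026,.026,.012])
a=np.radians(-12.35);n=np.array([np.cos(a),np.sin(a)]);t=np.array([-n[1],n[0]])
print(w,w[:,:2]@n,w[:,:2]@t)
print(s["tcp_pos"][:2]@n,s["tcp_pos"][:2]@t)
```

```text
[[ 0.4444 -0.3311  0.0363]
 [ 0.4563 -0.3353  0.0363]
 [ 0.4429 -0.3498  0.026 ]
 [ 0.463  -0.3539  0.026 ]
 [ 0.4102 -0.3681  0.012 ]] [0.5049 0.5174 0.5075 0.5279 0.4794] [-0.2284 -0.2299 -0.2469 -0.2466 -0.2718]
0.5121629477663087 -0.11352474627484234
```

```bash
python3 -m creep '{"jaw":[1,1,1,1,1,1,1,1,1,1],"translation":[[0,0,-0.0014],[0,0,-0.0014],[0.003,0,0],[0.003,0,0],[0.002,0,0],[0.001,0,0],[0.0005,0,0],[0,0,0],[0,0,0],[0,0,0]],"roll":[0,0,0,0,0,0,0,0,0,0]}'
python3 - <<'E'
from h import *
s=get_state();print(s["tcp_pos"],s["contact_force"],s["moment"])
a=np.radians(-12.35);n=np.array([np.cos(a),np.sin(a)]);t=np.array([-n[1],n[0]]);print(s["tcp_pos"][:2]@n,s["tcp_pos"][:2]@t)
E
```

```text
time_s: 11.65
tcp_pos: [0.4755, -0.2232, 0.1102]
eef_rot: [-91.1, 90.0, -13.5]
contact_force: [0.1, -0.3, -2.5]
gripper_width: 0.0156
[ 0.47553768 -0.22316096  0.11015005] [ 0.13609162 -0.30090793 -2.48257295] [ 0.05002684  0.07687131 -0.08241449]
0.512263729796088 -0.11628745674844583
```

```bash
python3 -m creep '{"jaw":[1,1,1,1,1,1,1,1,1,1],"translation":[[0,-0.0015,0],[0,-0.002,0],[0,-0.0015,0],[0,-0.001,0],[0,-0.0005,0],[0,-0.0005,0],[0,-0.0005,0],[0,0,0],[0,0,0],[0,0,0]],"roll":[0,0,0,0,0,0,0,0,0,0]}'
python3 - <<'E'
from ov import *
s=get_state();print(s["tcp_pos"],s["contact_force"],s["moment"])
a=np.radians(-12.35);n=np.array([np.cos(a),np.sin(a)]);t=np.array([-n[1],n[0]]);print(s["tcp_pos"][:2]@n,s["tcp_pos"][:2]@t)
c=capture("side");cv2.imwrite("pics/z5.png",cv2.resize(c["image"][222:282,290:340,::-1],None,fx=10,fy=10,interpolation=cv2.INTER_CUBIC))
E
```

```text
time_s: 12.65
tcp_pos: [0.4827, -0.2248, 0.11]
eef_rot: [87.0, 90.0, 164.7]
contact_force: [-0.3, -0.7, -3.2]
gripper_width: 0.0161
[ 0.4827473  -0.22476199  0.11004183] [-0.29360669 -0.7414273  -3.23778992] [-0.00408991  0.1285824  -0.04863796]
0.5196489408534799 -0.11630943365372727
```

View pics/z5.png

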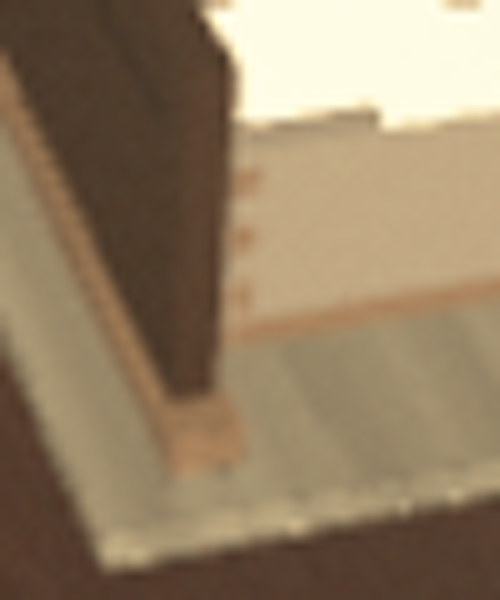

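```bash
python3 -m creep '{"jaw":[1,1,1,1,1,1,1,1,1,1],"translation":[[0,-0.0005,0],[0,-0.0005,0],[0,-0.0005,0],[0,-0.0005,0],[0,0,0],[0,0,0],[0,0,0],[0,0,0],[0,0,0],[0,0,0]],"roll":[0,0,0,0,0,0,0,0,0,0]}'
python3 - <<'E'
from ov import *
s=get_state();print(s["tcp_pos"],s["contact_force"],s["moment"])
a=np.radians(-12.35);n=np.array([np.cos(a),np.sin(a)]);t=np.array([-n[1],n[0]]);print(s["tcp_pos"][:2]@n,s["tcp_pos"][:2]@t,s["contact_force"][:2]@n)
c=capture("side");cv2.imwrite("pics/z6.png",cv2.resize(c["image"][222:282,290:340,::-1],None,fx=10,fy=10,interpolation=cv2.INTER_CUBIC))
px=(np.array([(167,400),(210,397),(172,438),(238,425)],float)+.5)/10-.5+[290,222]
w=plane(c,px,[.027,.027,.026,.026]);print(w[:,:2]@n,w[:,:2]@t)
E
```

```text
time_s: 13.7
tcp_pos: [0.4847, -0.2252, 0.1101]
eef_rot: [-73.3, 90.0, 4.4]
contact_force: [0.8, 0.4, -2.4]
gripper_width: 0.0157
[ 0.48474504 -0.22519859  0.11007391] [ 0.77170321  0.4049508  -2.43815113] [-0.00804834  0.09503859 -0.02486978]
0.5216938329939357 -0.11630864875955668 0.667233386758495
[0.51095261 0.52360105 0.50748144 0.52791993] [-0.23191049 -0.23396387 -0.24693629 -0.24664577]
```

View pics/z6.png

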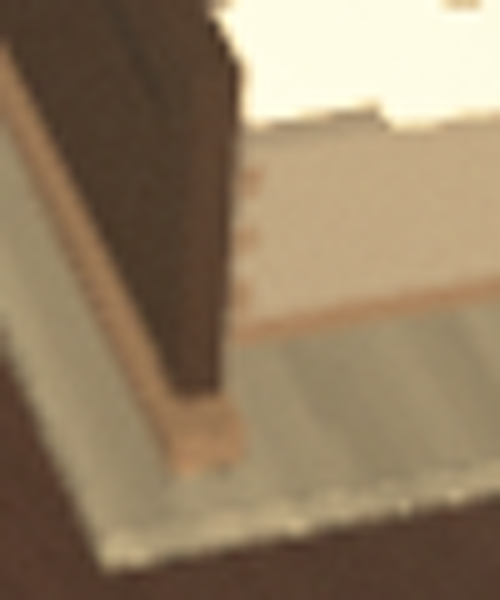

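```bash
python3 -m creep '{"jaw":[1,1,1,1,1,1,1,1,1,1],"translation":[[0,-0.0005,0],[0,0,0],[0,-0.0005,0],[0,0,0],[0,-0.0003,0],[0,0,0],[0,0,0],[0,0,0],[0,0,0],[0,0,0]],"roll":[0,0,0,0,0,0,0,0,0,0]}'
cat > st.py <<'E'
from h import *
s=get_state();a=np.radians(-12.35);n=np.array([np.cos(a),np.sin(a)]);t=np.array([-n[1],n[0]])
T=tool(s)
print(s["time_s"],"n,t,z",s["tcp_pos"][:2]@n,s["tcp_pos"][:2]@t,s["tcp_pos"][2],"Fn,Ft,Fz",s["contact_force"][:2]@n,s["contact_force"][:2]@t,s["contact_force"][2],"M",s["moment"][:2]@n,s["moment"][:2]@t,s["moment"][2],"yaw",np.degrees(np.arctan2(T[1,1],T[0,1])),"tilt",np.degrees(T[:2,0])@n)
E
python3 st.py
```

```text
time_s: 14.75
tcp_pos: [0.4857, -0.2254, 0.11]
eef_rot: [89.9, 90.0, 167.5]
contact_force: [-1.6, 1.2, -2.6]
gripper_width: 0.0157
14.75 n,t,z 0.5226711220180207 -0.1163417276068569 0.10996173138899797 Fn,Ft,Fz -1.8460597578037043 0.8538633823064719 -2.6232888797697393 M 0.14658726774527556 0.9914119483548787 0.0043535579674163286 yaw 167.61933684989998 tilt -0.03343221291374312
```

```bash
python3 -m creep '{"jaw":[1,1,1,1,1,1,1,1,1,1],"translation":[[0.0004,0,0],[0.0004,0,0],[0.0004,0,0],[0.0003,0,0],[0,0,0],[0,0,0],[0,0,0],[0,0,0],[0,0,0],[0,0,0]],"roll":[0,0,0,0,0,0,0,0,0,0]}'; python3 st.py
```

```text
time_s: 15.75
tcp_pos: [0.4857, -0.2255, 0.109]
eef_rot: [115.2, 90.0, -167.2]
contact_force: [-5.4, 2.2, 4.5]
gripper_width: 0.016
15.75 n,t,z 0.5226696476620772 -0.11640076301950139 0.10904107957535807 Fn,Ft,Fz -5.741365072887029 1.041838093654012 4.48275697807303 M 0.4021116592992027 2.2797719341242653 -0.07258489916569577 yaw 167.62931703408245 tilt -0.019668982373657006
```

```bash
python3 -m creep '{"jaw":[1,1,1,-1,-1,-1,-1,-1,-1,-1],"translation":[[-0.0003,0,0],[-0.0002,0,0],[0,0,0],[0,0,0],[0,0,0],[0,0,0],[0,0,0],[0,0,0],[0,0,0],[0,0,0]],"roll":[0,0,0,0,0,0,0,0,0,0]}'
python3 -m creep '{"jaw":[-1,-1,-1,-1,-1,-1,-1,-1,-1,-1],"translation":[[0,0,0],[0,0,0],[0,0,0],[0,0,0],[0,0,0],[0,0,0],[0,0,0],[0,0,0],[0,0,0],[0,0,0]],"roll":[0,0,0,0,0,0,0,0,0,0]}'; python3 st.py
python3 - <<'E'
from h import *
import pickle
s=get_state()
for n in("wrist","side","top"):
    c=capture(n);im=c["image"][:,:,::-1];cv2.imwrite(f"pics/{n}7.png",im)
    pickle.dump((s,c),open(n+"7.pkl","wb"))
    if n=="side": cv2.imwrite("pics/side7B.png",cv2.resize(im[140:280,250:400],None,fx=4,fy=4,interpolation=cv2.INTER_CUBIC))
E
```

```text
time_s: 16.75
tcp_pos: [0.4861, -0.2255, 0.1091]
eef_rot: [-92.3, 90.0, -14.7]
contact_force: [0.3, -0.3, 0.7]
gripper_width: 0.0664
time_s: 17.75
tcp_pos: [0.486, -0.2255, 0.1091]
eef_rot: [-60.6, 90.0, 17.0]
contact_force: [-0.0, -0.1, 0.1]
gripper_width: 0.0875
17.75 n,t,z 0.5229795518943657 -0.11631360966188177 0.1090641679156055 Fn,Ft,Fz 0.027234444834322028 -0.1424834943531266 0.0510821405918971 M 0.021752275828555753 0.0969081882686514 0.04109037913539895 yaw 167.62568623765526 tilt 0.0007587534756329073
```

View pics/wrist7.png

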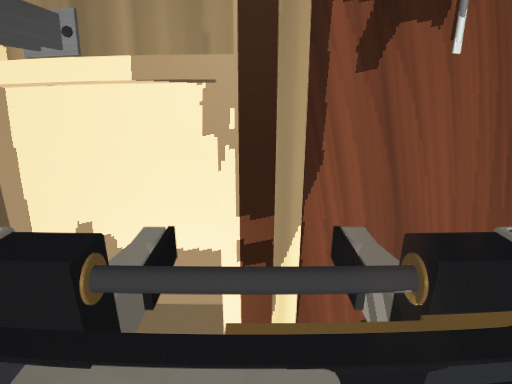

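View pics/side7B.png

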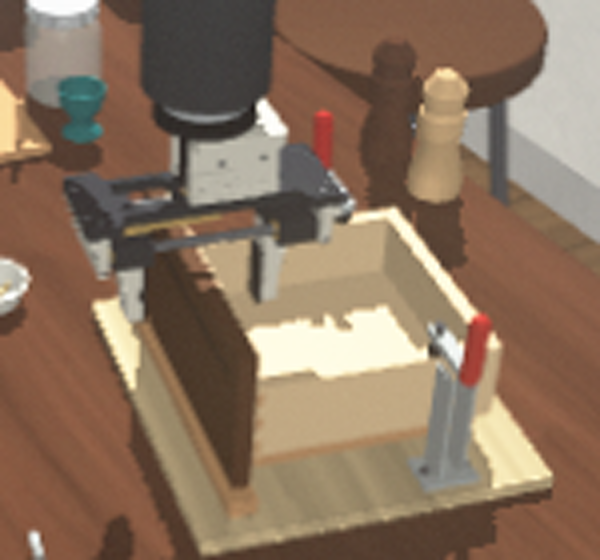

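```bash
python3 -m creep '{"jaw":[-1,-1,-1,-1,-1,-1,-1,-1,-1,-1],"translation":[[-0.006,0,0],[-0.014,0,0],[-0.02,0,0],[-0.02,0,0],[-0.02,0,0.01],[-0.02,0,0.02],[-0.02,0,0.02],[-0.02,0,0.02],[-0.01,0,0.01],[0,0,0]],"roll":[0,0,0,0,0,0,0,0,0,0]}'; python3 st.py
python3 - <<'E'
from h import *
import pickle
s=get_state()
for n in("wrist","side"):
    c=capture(n);im=c["image"][:,:,::-1];cv2.imwrite(f"pics/{n}8.png",cv2.resize(im,None,fx=1.5,fy=1.5,interpolation=cv2.INTER_CUBIC) if n=="wrist" else cv2.resize(im[140:280,250:400],None,fx=4,fy=4,interpolation=cv2.INTER_CUBIC))
    pickle.dump((s,c),open(n+"8.pkl","wb"))
E
```

```text
time_s: 18.9
tcp_pos: [0.5041, -0.1465, 0.2608]
eef_rot: [-77.1, 89.8, 0.7]
contact_force: [0.2, 0.0, -0.2]
gripper_width: 0.0877
18.9 n,t,z 0.5237831758181842 -0.03529611772556037 0.2608223320703889 Fn,Ft,Fz 0.20954808959172158 0.06337418452136576 -0.21151025338509927 M -0.013079319502380022 0.10383358812567003 0.0065887067986684 yaw 167.71943546287278 tilt 0.17497330408432665
```

View pics/wrist8.png

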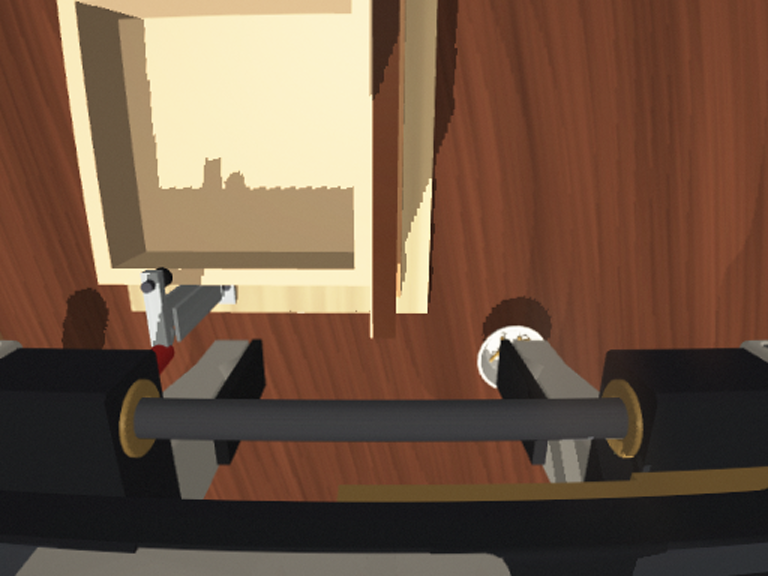

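View pics/side8.png

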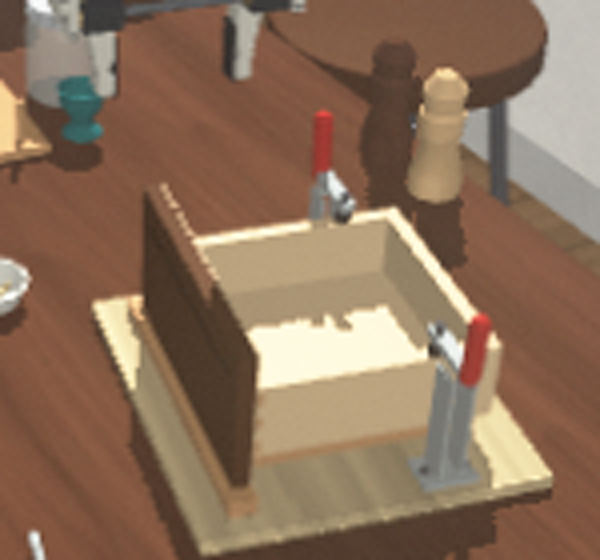

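Run:
```python
from h import *
import pickle
np.set_printoptions(precision=4,suppress=True)
a=np.radians(-12.35);n=np.array([np.cos(a),np.sin(a)]);t=np.array([-n[1],n[0]])
s,c=pickle.load(open("wrist8.pkl","rb"));T=tool(s)@c["tool_from_camera"]
px=(np.array([(371,338),(397,337),(371,285),(428,313)],float)+.5)/1.5-.5
w=plane(c,px,[.146,.146,.101,.012],T)
print("board left -.12",w[:2,:2]@t-.12,"box",w[2,:2]@t-.1,"jig",w[3,:2]@t-.155, "n",w[:,:2]@n)
im=c["image"][170:240,180:310,::-1]
cv2.imwrite("pics/w8z.png",cv2.resize(im,None,fx=6,fy=6,interpolation=cv2.INTER_CUBIC))
s,c=pickle.load(open("side8.pkl","rb"));im=c["image"][:,:,::-1]
cv2.imwrite("pics/s8a.png",cv2.resize(im[222:282,280:340],None,fx=9,fy=9,interpolation=cv2.INTER_CUBIC))
cv2.imwrite("pics/s8b.png",cv2.resize(im[180:240,270:330],None,fx=9,fy=9,interpolation=cv2.INTER_CUBIC))
```

```text
board left -.12 [-0.1132 -0.1139] box -0.11423511076464604 jig -0.11404707582510894 n [0.5301 0.5136 0.531  0.4802]
```

View pics/w8z.png

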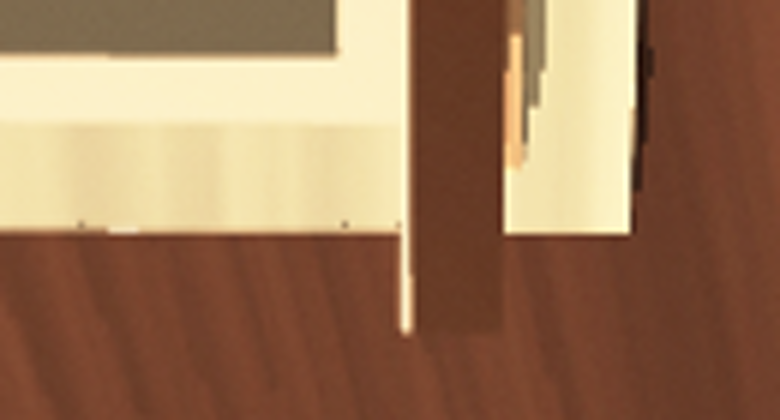

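View pics/s8a.png

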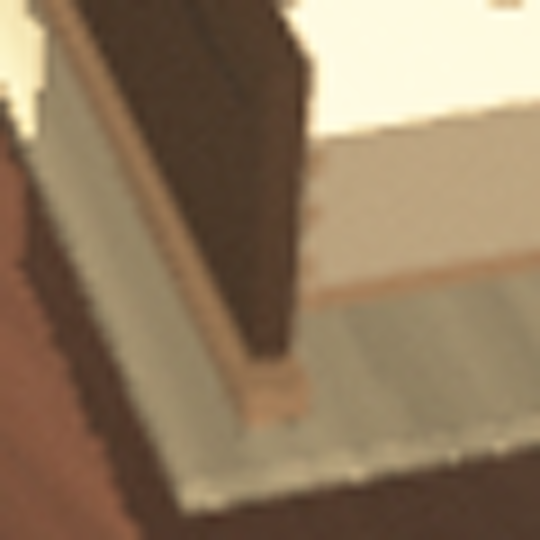

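View pics/s8b.png

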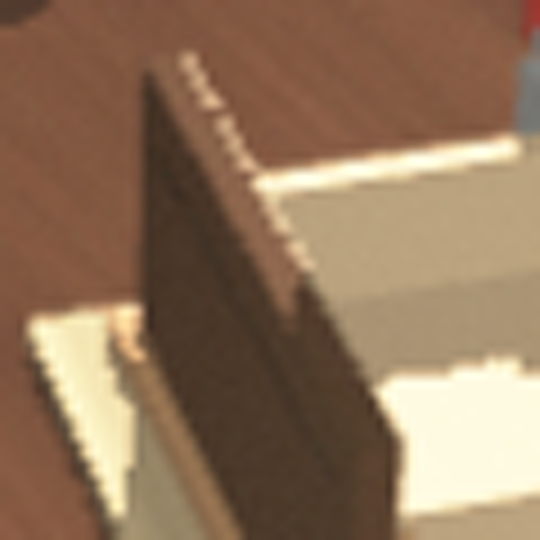

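```bash
python3 -m creep '{"jaw":[-1,-1,-1,-1,-1,-1,-1,-1,-1,-1],"translation":[[0,0,-0.015],[0,0,-0.025],[0,0,-0.0225],[0.01,0,-0.0113],[0.02,0,-0.005],[0.02,0,0],[0.02,0,0],[0.02,0,0],[0.01,0,0],[0,0,0]],"roll":[0,0,0,0,0,0,0,0,0,0]}'; python3 st.py
python3 - <<'E'
from h import *
for n in ("side","wrist"):
  c=capture(n);im=c["image"][:,:,::-1];cv2.imwrite(f"pics/{n}9.png",cv2.resize(im[140:280,250:400],None,fx=4,fy=4,interpolation=cv2.INTER_CUBIC) if n=="side" else im)
E
```

```text
time_s: 20.0
tcp_pos: [0.4848, -0.2246, 0.157]
eef_rot: [93.9, 89.8, 171.4]
contact_force: [-0.2, -0.2, -0.4]
gripper_width: 0.0877
20.0 n,t,z 0.5215732925636869 -0.11572458931183277 0.15696678383709076 Fn,Ft,Fz -0.11409135776821132 -0.19770807908442656 -0.3721519830923673 M 0.03911326144425495 0.03944418499155744 0.022719225213099985 yaw 167.57397569566223 tilt -0.2287183276785684
```

View pics/side9.png

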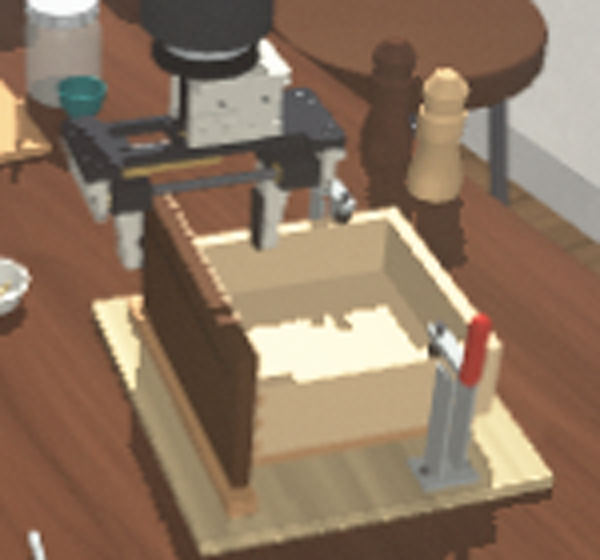

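```bash
python3 -m creep '{"jaw":[-1,-1,-1,-1,-1,-1,-1,-1,-1,-1],"translation":[[0.008,0,0.001],[0.012,0,0.0006],[0.015,0,0],[0.012,0,0],[0.008,0,0],[0.005,0,0],[0.002,0,0],[0,0,0],[0,0,0],[0,0,0]],"roll":[0,0,0,0,0,0,0,0,0,0]}'; python3 st.py
python3 - <<'E'
from h import *
for n in ("side","wrist"):
  c=capture(n);im=c["image"][:,:,::-1];cv2.imwrite(f"pics/{n}10.png",cv2.resize(im[160:260,260:360],None,fx=6,fy=6,interpolation=cv2.INTER_CUBIC) if n=="side" else im)
E
```

```text
time_s: 21.1
tcp_pos: [0.487, -0.2228, 0.0975]
eef_rot: [-83.9, 89.9, -6.3]
contact_force: [0.1, 0.1, -0.0]
gripper_width: 0.0873
21.1 n,t,z 0.523331670093904 -0.1134795867032668 0.0975381719233705 Fn,Ft,Fz 0.09391442209124173 0.1452228913688326 -0.00878878417279997 M 0.029828703801148812 0.11950465077355872 -0.007506065688163531 yaw 167.6273125046769 tilt 0.05320745660793494
```

View pics/side10.png

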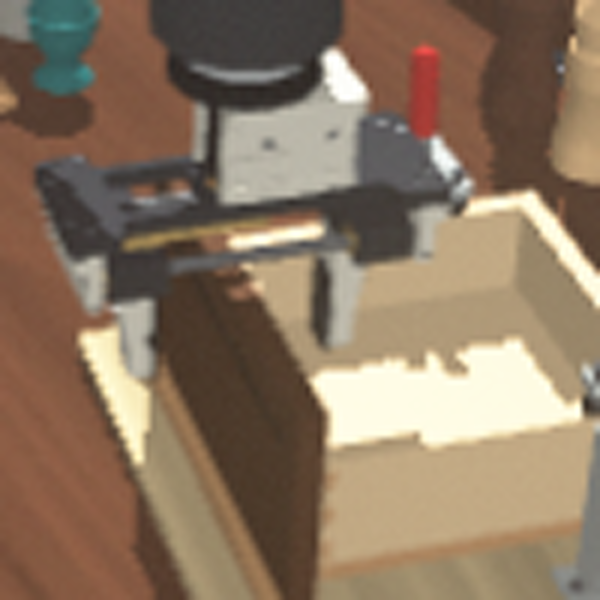

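View pics/wrist10.png

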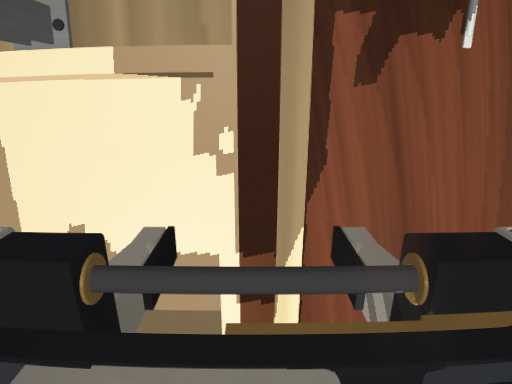

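```bash
python3 -m creep '{"jaw":[-1,-1,-1,-1,-1,-1,-1,-1,-1,-1],"translation":[[0.003,0,0],[0.002,0,0],[0.002,0,0],[0.0015,0,0],[0.0008,0,0],[0,-0.004,0],[0,-0.006,0],[0,-0.004,0],[0,-0.002,0],[0,0,0]],"roll":[0,0,0,0,0,0,0,0,0,0]}'; python3 st.py
```

```text
time_s: 22.2
tcp_pos: [0.5026, -0.2262, 0.0877]
eef_rot: [111.6, 90.0, -170.8]
contact_force: [0.8, -0.1, 0.2]
gripper_width: 0.0877
22.2 n,t,z 0.5393549616847235 -0.11351402384261676 0.0876669965838648 Fn,Ft,Fz 0.8208946200021565 0.07024737621483525 0.2450410608881632 M -0.06849123162827267 0.07164777655021712 0.015986465467026468 yaw 167.6201273065678 tilt -0.0017937405237185848
```

```bash
python3 -m creep '{"jaw":[-1,-1,-1,-1,-1,-1,-1,-1,-1,-1],"translation":[[0.0005,-0.003,0],[0.0005,-0.004,0],[0.0005,-0.004,0],[0,-0.003,0],[0,-0.0015,0],[0,-0.0005,0],[0,0,0],[0,0,0],[0,0,0],[0,0,0]],"roll":[0,0,0,0,0,0,0,0,0,0]}'; python3 st.py
python3 - <<'E'
from h import *
c=capture("side");im=c["image"][:,:,::-1];cv2.imwrite(f"pics/side11.png",cv2.resize(im[160:260,260:360],None,fx=6,fy=6,interpolation=cv2.INTER_CUBIC))
E
```

```text
time_s: 23.2
tcp_pos: [0.5178, -0.2296, 0.0863]
eef_rot: [-97.1, 90.0, -19.5]
contact_force: [-0.0, -0.0, 0.1]
gripper_width: 0.0875
23.2 n,t,z 0.5549140313907704 -0.11354620315995612 0.0863158656558097 Fn,Ft,Fz -0.03748989808274002 -0.012398206610315569 0.13044230893424189 M -0.01477398216198525 0.08685832206556203 0.00125801507347309 yaw 167.62285947399414 tilt 0.0030747598454044815
```

View pics/side11.png

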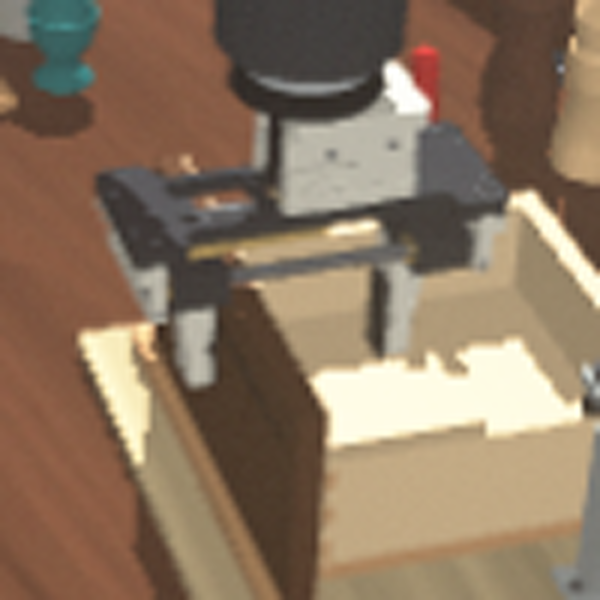

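```bash
python3 -m creep '{"jaw":[-1,-1,-1,-1,-1,-1,-1,-1,-1,-1],"translation":[[0,-0.0005,0],[0,-0.0005,0],[0,-0.0005,0],[0,-0.0003,0],[0,-0.0003,0],[0,-0.0003,0],[0,0,0],[0,0,0],[0,0,0],[0,0,0]],"roll":[0,0,0,0,0,0,0,0,0,0]}'; python3 st.py
```

```text
time_s: 24.25
tcp_pos: [0.5202, -0.2301, 0.0863]
eef_rot: [89.7, 90.0, 167.3]
contact_force: [0.8, -0.6, -0.2]
gripper_width: 0.0873
24.25 n,t,z 0.5573452185934431 -0.11352469067777324 0.08627966944601398 Fn,Ft,Fz 0.9197150148116378 -0.37667448429197153 -0.18734821392280754 M 0.04570352007162158 0.03856359244845696 -0.021222892072287124 yaw 167.62390096859082 tilt -0.0016292404839509396
```

```bash
python3 -m creep '{"jaw":[-1,-1,-1,-1,-1,-1,-1,-1,-1,-1],"translation":[[0,-0.0003,0],[0,0,0],[0,-0.0003,0],[0,0,0],[0,-0.0002,0],[0,0,0],[0,0,0],[0,0,0],[0,0,0],[0,0,0]],"roll":[0,0,0,0,0,0,0,0,0,0]}'; python3 st.py
```

```text
time_s: 25.25
tcp_pos: [0.521, -0.2303, 0.0863]
eef_rot: [74.0, 90.0, 151.6]
contact_force: [0.2, 0.8, -0.3]
gripper_width: 0.0876
25.25 n,t,z 0.5581689387177886 -0.11353290543430064 0.08625863057205115 Fn,Ft,Fz 0.05548915721852519 0.7920886488053891 -0.31386186374146147 M -0.02597789782692448 0.14452085254266414 0.011747702713835972 yaw 167.6226145722469 tilt -0.0017943698674629707
```

```bash
python3 -m creep '{"jaw":[-1,-1,-1,-1,-1,-1,-1,-1,-1,-1],"translation":[[0,-0.0003,0],[0,0,0],[0,-0.0002,0],[0,0,0],[0,-0.0002,0],[0,0,0],[0,0,0],[0,0,0],[0,0,0],[0,0,0]],"roll":[0,0,0,0,0,0,0,0,0,0]}'; python3 st.py
```

```text
time_s: 26.25
tcp_pos: [0.5213, -0.2304, 0.0862]
eef_rot: [89.2, 90.0, 166.8]
contact_force: [-4.6, 1.2, 2.3]
gripper_width: 0.0877
26.25 n,t,z 0.5584694351415759 -0.11354749104732395 0.08617404760174309 Fn,Ft,Fz -4.75893628305235 0.18089364657813586 2.2597174110187037 M 0.2643514365821711 1.572485237113287 -0.051530715098592264 yaw 167.61670652057475 tilt -0.04288061718114961
```

```bash
python3 -m creep '{"jaw":[-1,-1,-1,-1,-1,-1,-1,-1,-1,-1],"translation":[[0,-0.0001,0],[0,0,0],[0,-0.0001,0],[0,0,0],[0,-0.0001,0],[0,0,0],[0,0,0],[0,0,0],[0,0,0],[0,0,0]],"roll":[0,0,0,0,0,0,0,0,0,0]}'; python3 st.py
```

```text
time_s: 27.25
tcp_pos: [0.5213, -0.2304, 0.0862]
eef_rot: [89.7, 89.9, 167.3]
contact_force: [-4.9, 1.7, 3.3]
gripper_width: 0.0876
27.25 n,t,z 0.5585153542609809 -0.11357572170347692 0.08619335199749256 Fn,Ft,Fz -5.1702290834140845 0.6555752414428136 3.3137234953509713 M 0.43652085975787375 2.2141996690199264 -0.06877481175842862 yaw 167.61278554064387 tilt -0.06598154108796143
```

Run:
```python
from h import *
a=np.radians(-12.35);n=np.array([np.cos(a),np.sin(a)]);t=np.array([-n[1],n[0]]);r=[]
for i in range(6):
    c=capture("side");s=get_state();f=s["contact_force"];m=s["moment"];r.append([f[:2]@n,f[:2]@t,f[2],m[:2]@n,m[:2]@t,m[2]])
print(np.round(r,2));print(np.mean(r,0))
im=c["image"][:,:,::-1];cv2.imwrite(f"pics/side12.png",cv2.resize(im[160:280,260:360],None,fx=5,fy=5,interpolation=cv2.INTER_CUBIC))
```

```text
[[-5.44  2.74  4.49  0.43  2.22 -0.02]
 [-5.71  0.81  3.78  0.42  2.22 -0.08]
 [-4.2   1.36  4.81  0.48  2.25 -0.05]
 [-5.64  1.47  5.22  0.43  2.21 -0.11]
 [-6.04  2.21  4.05  0.43  2.17 -0.09]
 [-5.57  0.96  3.99  0.44  2.2  -0.12]]
[-5.43349208  1.59045565  4.39030878  0.43777993  2.21128949 -0.07740442]
```

View pics/side12.png

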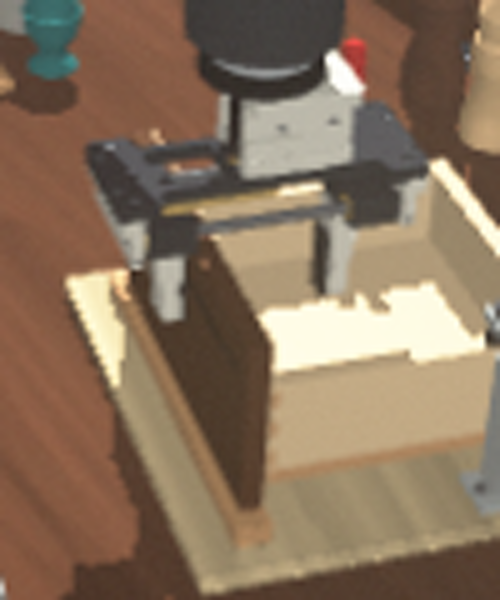

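```bash
cat > av.py <<'E'
from h import *
a=np.radians(-12.35);n=np.array([np.cos(a),np.sin(a)]);t=np.array([-n[1],n[0]]);r=[]
for i in range(4):
    c=capture("side");s=get_state();f=s["contact_force"];m=s["moment"];r.append([f[:2]@n,f[:2]@t,f[2],m[:2]@n,m[:2]@t,m[2]])
r=np.array(r);T=tool(s);print(s["time_s"],"F n,t,z M",r.mean(0).round(2),"Fn rng",r[:,0].min().round(2),r[:,0].max().round(2),"pos",(s["tcp_pos"][:2]@n).round(5),(s["tcp_pos"][:2]@t).round(5),s["tcp_pos"][2].round(5),"tilt",(np.degrees(T[:2,0])@n).round(3))
im=c["image"][:,:,::-1];cv2.imwrite("pics/last.png",cv2.resize(im[160:280,260:360],None,fx=5,fy=5,interpolation=cv2.INTER_CUBIC))
E
python3 -m creep '{"jaw":[-1,-1,-1,-1,-1,-1,-1,-1,-1,-1],"translation":[[-0.0002,0,0],[-0.0002,0,0],[0,0,0],[0,0,0],[0,0,0],[0,0,0],[0,0,0],[0,0,0],[0,0,0],[0,0,0]],"roll":[0,0,0,0,0,0,0,0,0,0]}'; python3 av.py
```

```text
time_s: 28.55
tcp_pos: [0.5213, -0.2304, 0.0862]
eef_rot: [87.0, 89.9, 164.6]
contact_force: [-4.2, 1.6, -0.1]
gripper_width: 0.0874
28.75 F n,t,z M [-5.51  0.33 -0.61  0.22  1.87 -0.07] Fn rng -5.7 -5.03 pos 0.55848 -0.11356 0.08619 tilt -0.079
```

```bash
python3 -m creep '{"jaw":[-1,-1,-1,-1,-1,-1,-1,-1,-1,-1],"translation":[[0,-0.0001,0],[0,-0.0001,0],[0,-0.0001,0],[0,-0.0001,0],[0,0,0],[0,0,0],[0,0,0],[0,0,0],[0,0,0],[0,0,0]],"roll":[0,0,0,0,0,0,0,0,0,0]}'; python3 av.py
```

```text
time_s: 29.75
tcp_pos: [0.5213, -0.2304, 0.0862]
eef_rot: [88.2, 89.9, 165.8]
contact_force: [-5.8, 2.6, 1.1]
gripper_width: 0.0876
29.95 F n,t,z M [-6.33  0.96  1.35  0.33  2.35 -0.08] Fn rng -7.09 -5.94 pos 0.55852 -0.11358 0.08617 tilt -0.118
```

```bash
python3 -m creep '{"jaw":[-1,-1,-1,-1,-1,-1,-1,-1,-1,-1],"translation":[[0,-0.0002,0],[-0.0001,-0.0002,0],[0,-0.0002,0],[-0.0001,-0.0002,0],[0,-0.0002,0],[-0.0001,0,0],[0,0,0],[0,0,0],[0,0,0],[0,0,0]],"roll":[0,0,0,0,0,0,0,0,0,0]}'; python3 av.py
```

```text
time_s: 30.95
tcp_pos: [0.5213, -0.2304, 0.0861]
eef_rot: [88.0, 89.8, 165.5]
contact_force: [-8.1, 3.7, 1.6]
gripper_width: 0.0876
31.15 F n,t,z M [-8.68  1.35  1.54  0.52  3.15 -0.1 ] Fn rng -9.13 -8.18 pos 0.5585 -0.11359 0.08613 tilt -0.224
```

```bash
python3 -m creep '{"jaw":[-1,-1,-1,-1,-1,-1,-1,-1,-1,-1],"translation":[[0,-0.0002,0],[-0.0001,-0.0002,0.0001],[0,-0.0002,0],[-0.0001,-0.0002,0.0001],[0,0,0],[-0.0001,0,0],[0,0,0],[0,0,0],[0,0,0],[0,0,0]],"roll":[0,0,0,0,0,0,0,0,0,0]}'; python3 av.py
python3 - <<'E'
import cv2
im=cv2.imread("pics/last.png")
E
```

```text
time_s: 32.15
tcp_pos: [0.5213, -0.2304, 0.0861]
eef_rot: [89.9, 89.7, 167.5]
contact_force: [-9.8, 2.1, 0.6]
gripper_width: 0.0878
32.35 F n,t,z M [-10.42   0.85   0.84   0.22   3.64  -0.08] Fn rng -10.83 -9.92 pos 0.55847 -0.11358 0.08611 tilt -0.315
```

View pics/last.png

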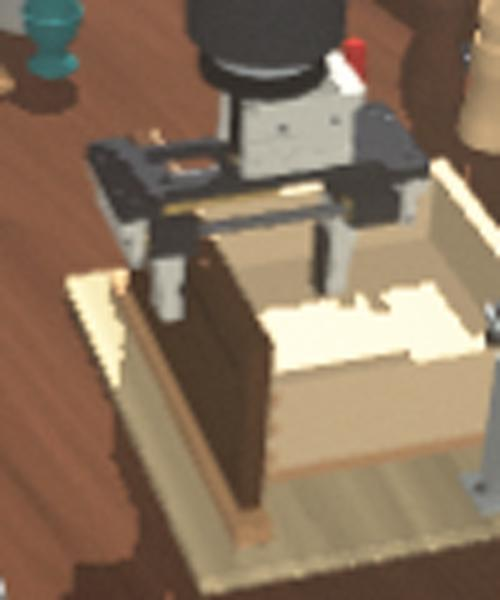

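```bash
python3 -m creep '{"jaw":[-1,-1,-1,-1,-1,-1,-1,-1,-1,-1],"translation":[[0,-0.0001,0],[0,-0.0001,0],[0,0,0],[0,0,0],[0,0,0],[0,0,0],[0,0,0],[0,0,0],[0,0,0],[0,0,0]],"roll":[0,0,0,0,0,0,0,0,0,0]}'; python3 av.py
python3 - <<'E'
from h import *
import pickle
s0,c0=pickle.load(open("side8.pkl","rb"));c=capture("side")
A=c0["image"][222:282,280:340,::-1];B=c["image"][222:282,280:340,::-1]
cv2.imwrite("pics/cmp.png",cv2.resize(np.hstack([A,B]),None,fx=6,fy=6,interpolation=cv2.INTER_CUBIC))
w=capture("wrist");cv2.imwrite("pics/wlast.png",w["image"][:,:,::-1])
E
```

```text
time_s: 33.35
tcp_pos: [0.5213, -0.2304, 0.0861]
eef_rot: [90.5, 89.7, 168.1]
contact_force: [-9.5, 3.3, 1.7]
gripper_width: 0.0876
33.55 F n,t,z M [-10.23   1.12   2.16   0.31   3.88  -0.07] Fn rng -10.38 -9.97 pos 0.55848 -0.1136 0.08607 tilt -0.336
```

View pics/cmp.png

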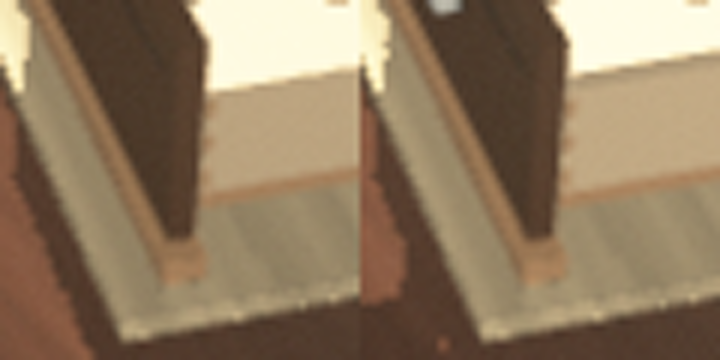

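View pics/wlast.png

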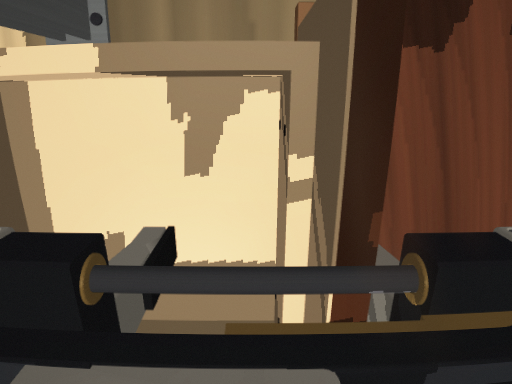

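```bash
for i in 1; do python3 -m creep '{"jaw":[-1,-1,-1,-1,-1,-1,-1,-1,-1,-1],"translation":[[0,0,0],[0,0,0],[0,0,0],[0,0,0],[0,0,0],[0,0,0],[0,0,0],[0,0,0],[0,0,0],[0,0,0]],"roll":[0,0,0,0,0,0,0,0,0,0]}'; done; python3 av.py
python3 -m creep '{"jaw":[-1,-1,-1,-1,-1,-1,-1,-1,-1,-1],"translation":[[0,0,0],[0,0,0],[0,0,0],[0,0,0],[0,0,0],[0,0,0],[0,0,0],[0,0,0],[0,0,0],[0,0,0]],"roll":[0,0,0,0,0,0,0,0,0,0]}'; python3 av.py
python3 -m creep '{"jaw":[-1,-1,-1,-1,-1,-1,-1,-1,-1,-1],"translation":[[0,0,0],[0,0,0],[0,0,0],[0,0,0],[0,0,0],[0,0,0],[0,0,0],[0,0,0],[0,0,0],[0,0,0]],"roll":[0,0,0,0,0,0,0,0,0,0]}'; python3 av.py
python3 -m creep '{"jaw":[-1,-1,-1,-1,-1,-1,-1,-1,-1,-1],"translation":[[0,0,0],[0,0,0],[0,0,0],[0,0,0],[0,0,0],[0,0,0],[0,0,0],[0,0,0],[0,0,0],[0,0,0]],"roll":[0,0,0,0,0,0,0,0,0,0]}'; python3 av.py
```

```text
time_s: 34.65
tcp_pos: [0.5213, -0.2304, 0.0861]
eef_rot: [90.2, 89.7, 167.8]
contact_force: [-10.8, 3.8, 1.9]
gripper_width: 0.0879
34.85 F n,t,z M [-10.68   0.85   1.31   0.29   3.87  -0.08] Fn rng -11.31 -10.22 pos 0.55849 -0.1136 0.08606 tilt -0.335
time_s: 35.85
tcp_pos: [0.5212, -0.2304, 0.0861]
eef_rot: [90.5, 89.7, 168.0]
contact_force: [-9.8, 2.7, 2.0]
gripper_width: 0.0878
36.05 F n,t,z M [-10.19   0.84   1.72   0.29   3.9   -0.07] Fn rng -10.7 -9.35 pos 0.55849 -0.11361 0.08607 tilt -0.335
time_s: 37.05
tcp_pos: [0.5213, -0.2304, 0.0861]
eef_rot: [90.4, 89.7, 168.0]
contact_force: [-10.1, 2.2, 1.9]
gripper_width: 0.0875
37.25 F n,t,z M [-10.28   0.7    1.56   0.27   3.88  -0.07] Fn rng -10.61 -9.77 pos 0.55848 -0.1136 0.08605 tilt -0.337
time_s: 38.25
tcp_pos: [0.5213, -0.2304, 0.0861]
eef_rot: [90.2, 89.7, 167.8]
contact_force: [-9.5, 2.8, 1.8]
gripper_width: 0.0877
38.45 F n,t,z M [-10.43   0.64   1.36   0.27   3.89  -0.06] Fn rng -10.94 -9.66 pos 0.55849 -0.11359 0.08609 tilt -0.334
```

```bash
python3 -c "
from plant import *
print(close_job())"
```

```text
the job is handed in; nothing more can be done
None
```

The walnut front is standing on the strip with its pale back against the drawer box. I handed the job in at 38.5 s of the 64 s, with the arm still pressing.

I lifted the front out of the stand, brought it to the face just above the strip, lowered it and let go. I then lowered the open gripper over it, one finger inside the box, and pushed with the outer finger pad at mid-length, with the fingertip 86 mm above the bar.

**Push:** the wrist read 10.2 to 10.7 N on average (single readings 9.4 to 11.3 N) for over 5 s. I did not measure how much the strip's friction takes. Allowing up to 4 N for it, between about 6 and 11 N reaches the box.

**Centring:** before the push, the wrist camera put the front about 0.5 mm to the left. The side camera, just before the front was set down, put it about 1 mm to the right. The two disagree slightly, but both are within about 1 mm of centre.

**Flatness:** the pictures taken under load show no gap at the foot or at the box rim, and the foot had not moved since I let go. The tool leaned about 0.33° under load, so a gap of a few tenths of a millimetre would be too small to see.

**Other things:** nothing else was touched as far as the pictures and force readings show. I took no final picture of the whole work surface.

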